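# Put the solder spools back on their own spindles

## Task

The four solder spools on the stand have got onto one another's spindles, and alloys must not be mixed up: put every spool on the spindle whose base disc has the colour of the spool's flanges, pushed over the pin and sitting flat on the disc. A spindle takes only one spool, so park spools on the spare spindle with the black disc as you need it; it must be empty again at the end. Leave the cleaner bottle beside the stand where it is.

Things in the scene. Friction and masses are not known exactly. Their poses are not given: they have to be found in the camera images.
- spool_red_mid (a point): solder spool with red flanges (silvery solder wound between them), a loose drum 58 mm in diameter and 50 mm high standing upright, with a 22 mm bore right through it; grip it across the diameter from above. 0.1 to 0.25 kg. The point is its centre, 25 mm above its underside; z points up along the bore
- spool_yellow_mid (a point): solder spool with yellow flanges (silvery solder wound between them), a loose drum 58 mm in diameter and 50 mm high standing upright, with a 22 mm bore right through it; grip it across the diameter from above. 0.1 to 0.25 kg. The point is its centre, 25 mm above its underside; z points up along the bore
- spool_green_mid (a point): solder spool with dark green flanges (silvery solder wound between them), a loose drum 58 mm in diameter and 50 mm high standing upright, with a 22 mm bore right through it; grip it across the diameter from above. 0.1 to 0.25 kg. The point is its centre, 25 mm above its underside; z points up along the bore
- spool_blue_mid (a point): solder spool with dark blue flanges (silvery solder wound between them), a loose drum 58 mm in diameter and 50 mm high standing upright, with a 22 mm bore right through it; grip it across the diameter from above. 0.1 to 0.25 kg. The point is its centre, 25 mm above its underside; z points up along the bore
- seat_red (a point): Spindle with the red base disc: a fixed upright steel pin, 10 mm thick with a rounded nose, 60 mm tall above its 78 mm wide disc, one of five about 110 mm apart on a fixed grey plate. The point is on the pin's axis on the disc's top face (12 mm above the bench), where a seated spool's underside rests, its centre 25 mm higher. z is up
- seat_yellow (a point): Spindle with the yellow base disc: a fixed upright steel pin, 10 mm thick with a rounded nose, 60 mm tall above its 78 mm wide disc, one of five about 110 mm apart on a fixed grey plate. The point is on the pin's axis on the disc's top face (12 mm above the bench), where a seated spool's underside rests, its centre 25 mm higher. z is up
- seat_green (a point): Spindle with the dark green base disc: a fixed upright steel pin, 10 mm thick with a rounded nose, 60 mm tall above its 78 mm wide disc, one of five about 110 mm apart on a fixed grey plate. The point is on the pin's axis on the disc's top face (12 mm above the bench), where a seated spool's underside rests, its centre 25 mm higher. z is up
- seat_blue (a point): Spindle with the dark blue base disc: a fixed upright steel pin, 10 mm thick with a rounded nose, 60 mm tall above its 78 mm wide disc, one of five about 110 mm apart on a fixed grey plate. The point is on the pin's axis on the disc's top face (12 mm above the bench), where a seated spool's underside rests, its centre 25 mm higher. z is up
- seat_black (a point): Spare spindle with the black base disc, empty at the start: a fixed upright steel pin, 10 mm thick with a rounded nose, 60 mm tall above its 78 mm wide disc, one of five about 110 mm apart on a fixed grey plate. The point is on the pin's axis on the disc's top face (12 mm above the bench), where a seated spool's underside rests, its centre 25 mm higher. z is up
- cleaner_bottle: bystander: white bottle with a red dropper cap, 55 mm in diameter, 122 mm tall, loose, standing to the robot's left of the plate; origin at the centre of its underside
Not all that is in view belongs to the job. Leave any brown look-alike of the part that bears spool_red_mid alone. What is shaped like the part that bears spool_yellow_mid but pink is not meant.

How it is judged:
At the end, for the whole second after the job is handed in: Each of the four spools stands upright on the spindle of its own colour: its centre within 10 mm of the pin's axis, its underside within 4 mm of the disc, tilted by less than 0.12 rad; so the black spindle is empty. All released and at rest (horizontal distance between spool_red_mid and seat_red below 0.01 m and z of spool_red_mid in the frame of seat_red between 0.021 and 0.029 m and angle between each of spool_red_mid, spool_yellow_mid, spool_green_mid, spool_blue_mid's own z axis and vertical below 0.12 rad and horizontal distance between spool_yellow_mid and seat_yellow below 0.01 m and z of spool_yellow_mid in the frame of seat_yellow between 0.021 and 0.029 m and horizontal distance between spool_green_mid and seat_green below 0.01 m and z of spool_green_mid in the frame of seat_green between 0.021 and 0.029 m and horizontal distance between spool_blue_mid and seat_blue below 0.01 m and z of spool_blue_mid in the frame of seat_blue between 0.021 and 0.029 m); the robot touches nothing.
It fails at once if the cleaner bottle is shifted by more than 30 mm or knocked over (distance of cleaner_bottle from where it was at the start of the episode above 0.03 m or angle between cleaner_bottle's own z axis and vertical above 0.35 rad).
It also fails if it takes over 120 s, if anything falls off the work surface, if the arm or the gripper's body presses on something with over 40 N, if the wrist force passes 120 N, or if a joint passes its speed limit or range.

## Robot

A 7-joint arm with a two-finger parallel gripper is mounted at the origin on a cart in front of the work surface, level with it; the furniture and walls round the work are solid. World frame = base frame: x ahead of the robot, y to its left, z up, the work surface at z = 0. Lengths are in m, angles in rad, forces in N, time in s.
With the tool pointing down it reaches from about 0.4 to 0.875 m from the base axis. Payload 19.3 kg.
Tool frame: the origin (TCP) lies at the very end of the fingers, on their centre line; the grasp point (between the pads) lies 19 mm behind it; z points along the fingers, y is the line along which they close (so a half turn about z gives the same grasp; the last joint's range is limited). The gripper opens to 85 mm and grips with 20 to 120 N. Pads are 22 mm wide; open, the fingers measure 114 mm over their backs; the gripper's body (76 mm by 85 mm) begins 54 mm behind the grasp point. The pads swing forward as they close: fully open they stand 13 mm farther back than shut.
Start: joints at [1.099, 0.521, -0.036, 1.599, 0.021, 1.021, -0.113], TCP at [0.244, -0.575, 0.199] pointing down, gripper open.
Joint ranges: [-2.91, 2.91], [-0.3, 2.13], [-1.5, 1.42], [0.17, 2.43], [-1.26, 4.41], [0.16, 1.93], [-2.52, 2.52]. Speed limits (rad/s): [1.89, 1.89, 2.39, 2.39, 3.01, 3.01, 3.01].

## Interface

Orientations are given as [roll, pitch, yaw] about the fixed x, y, z axes, in that order (R = Rz(yaw) Ry(pitch) Rx(roll)).
In Python, from workcell import bot gives the robot as it stands.
- The arm moves only by the tool carry_out, never from a script. Its argument "rows" is a list that holds one entry, the list of rows, each a list of 4 numbers: the shift along the tool's x, y, z in m, then the turn about the tool's z in degrees. In form: [[[x, y, z, twist], ...]]. A call has 1 to 12 rows; each row is the pose to reach, as a shift and turn from the pose commanded when the call began, along the tool's axes at that moment; what a row does not reach only later rows make up. A row lasts 1/12 s, in which the tool goes at most 41.7 mm and 7.16 degrees, less where a joint would pass 70% of its speed; a pose out of reach is approached as far as the arm can. A call with a gripper value outside its range is refused whole. "grip" is the finger opening in m, from 0 to 0.0854, set as the call begins (left out, the last holds). The fingers move at their own pace and stop on an object; "grip_force" is the grip in N (left out, the last holds). Time passes only in rows, so rows that repeat a pose let the fingers close. It gives the time, the measured TCP pose, the force, the opening and the grip force at its end, in the units of the state.
- bot.observe(): the state, without advancing time (a new reading comes with each control period).
- bot.grab_frame(name): name is "side" or "top"; returns a dict with "pixels" (420x560x3 uint8, red, green, blue), "K" (3x3 intrinsics, pixels), "pose" (4x4, takes a point from camera to world coordinates). Camera axes: x right, y down, z forward; pixel columns grow to the right and rows downward; lengths in m; the calibration is good to about 2 mm. A picture is of the moment at which its call begins. There is no depth.
- bot.job_done(): hands the job in; it is judged then, once.
Trained networks look in a picture, given as the dict that the camera call returned (one of the last four; its "shot" number tells which), for a name from the list of things; names that differ only in an ending like _2 or _b are one class to them, and where a whole thing is asked for, a point or a joint stands for the part that bears it (a point fixed in the world has none). Each returns a list of dicts, best first, with "conf" (0 to 1); they miss things now and then, are a little off and sometimes report something else, mostly with a low value. They report only what shows in the picture. A call takes as long as a camera call. They do not tell look-alikes from the thing itself.
- bot.look_for(picture, label): "position" ([column, row] in pixels, amid what is visible of it).
- bot.regions_of(picture, label): "region" (420x560 bool, what is visible of it) and "position" ([column, row] in pixels, amid what is visible of it).
- bot.spot_point(picture, label): "position" ([column, row] in pixels: a listed point, or the origin of a listed thing).
The state is a dict: "clock": time; "qpos": joint angles; "qd": joint speeds; "joint_efforts": joint torques, N m; "position": TCP position; "tool_rot": TCP orientation; "force": force on the tool from outside, world axes, zero at the start; "moment": the same for the moment, N m; "grip_width": finger opening in m; "finger_force": force on a finger pad.
Only numpy, scipy, OpenCV 4.12 (cv2) and the standard library are available. Lean on these libraries where they do the work, as an engineer would, in place of code of your own. Each camera call takes 0.05 s, during which the arm holds its last target. There are 200 camera calls.

## Working session

There is one attempt and no reset: what is moved stays moved. The work goes in short steps, Python scripts to look and compute and a tool call to move; the robot and the scene stay as the last step left them, time stands still between calls to the robot, and variables do not carry over. Pictures are saved under pics/ and viewed, at most 14 in all, crops included, and the job is handed in when it is done.

Besides the shell and the picture viewer there is one more tool, called after "Request:" in YAML: its name, and indented under it one key for each argument. carry_out: Moves the arm, as the interface text tells. Its arguments: {"type":"object","properties":{"rows":{"type":"array","items":{"type":"array","items":{"type":"array","items":{"type":"number"}}}},"grip":{"type":"number"},"grip_force":{"type":"number"}},"required":["rows"]}

```bash
mkdir -p pics && cat > h.py <<'E'
import numpy as np, cv2
from workcell import bot
def save(f,n,crop=None,s=1):
    im=f["pixels"][:,:,::-1]
    if crop: a,b,c,d=crop; im=im[b:d,a:c]
    cv2.imwrite("pics/"+n,cv2.resize(im,None,fx=s,fy=s,interpolation=cv2.INTER_CUBIC))
def ray(f,p):
    d=np.linalg.inv(f["K"])@[p[0],p[1],1]; T=f["pose"]; return T[:3,3],T[:3,:3]@d
def atz(f,p,z):
    o,d=ray(f,p); return o+d*(z-o[2])/d[2]
def proj(f,X):
    T=np.linalg.inv(f["pose"]); c=T[:3,:3]@X+T[:3,3]; u=f["K"]@c; return u[:2]/u[2]
E
python3 - <<'E'
from h import *
np.set_printoptions(precision=3,suppress=True)
s=bot.observe(); print({k:np.round(v,3) for k,v in s.items()})
for n in ("top","side"):
    f=bot.grab_frame(n); save(f,n+"0.png",s=1.4); print(n,f["pose"])
    for l in ["spool_red_mid","spool_yellow_mid","spool_green_mid","spool_blue_mid","seat_red","seat_yellow","seat_green","seat_blue","seat_black","cleaner_bottle"]:
        z=0.012 if "seat" in l else .037 if "spool" in l else 0
        for r in bot.spot_point(f,l)[:2]: print(l,round(r["conf"],2),np.round(r["position"],1),atz(f,r["position"],z))
E
```

```text
{'clock': np.float64(0.0), 'qpos': array([ 1.099,  0.522, -0.036,  1.6  ,  0.021,  1.021, -0.113]), 'qd': array([ 0.001,  0.   , -0.   ,  0.001, -0.   , -0.001,  0.002]), 'joint_efforts': array([ -0.002, -92.708,   1.979, -36.993,   0.018,   0.008,   0.   ]), 'position': array([ 0.244, -0.575,  0.199]), 'tool_rot': array([-3.14 ,  0.   ,  0.402]), 'force': array([-0.843, -0.928,  0.801]), 'moment': array([ 0.003,  0.018, -0.031]), 'finger_force': np.float64(0.0), 'grip_width': np.float64(0.085)}
top [[-0.016 -0.997  0.075  0.535]
 [-1.     0.017  0.001  0.177]
 [-0.002 -0.074 -0.997  1.003]
 [ 0.     0.     0.     1.   ]]
spool_red_mid 0.89 [318.7 250.1] [0.518 0.087 0.037]
spool_red_mid 0.88 [266.5 303.1] [0.406 0.202 0.037]
spool_yellow_mid 0.97 [321.4 121.6] [0.801 0.074 0.037]
spool_yellow_mid 0.62 [329.7 203.9] [0.618 0.06  0.037]
spool_green_mid 0.62 [366.3 236.6] [ 0.545 -0.017  0.037]
spool_blue_mid 0.56 [373.7 186.6] [ 0.654 -0.037  0.037]
seat_red 0.9 [372.9 190.5] [ 0.649 -0.04   0.012]
seat_yellow 0.8 [364.1 237.5] [ 0.544 -0.017  0.012]
seat_green 0.78 [315.8 250.9] [0.5
[... 448 characters left out ...]
8 0.037]
spool_red_mid 0.69 [242.4 148.3] [0.413 0.188 0.037]
spool_yellow_mid 0.59 [286.1 333.2] [0.804 0.066 0.037]
spool_yellow_mid 0.2 [224.4 204.8] [0.517 0.089 0.037]
spool_green_mid 0.69 [184.8 243. ] [ 0.553 -0.017  0.037]
spool_blue_mid 0.61 [195.5 294.1] [ 0.657 -0.044  0.037]
seat_red 0.89 [199.9 296.6] [ 0.657 -0.039  0.012]
seat_yellow 0.62 [188.3 244.3] [ 0.548 -0.012  0.012]
seat_yellow 0.18 [235.9 254.4] [0.616 0.061 0.012]
seat_green 0.8 [223.9 208.8] [0.513 0.087 0.012]
seat_blue 0.77 [241.8 256.3] [0.626 0.069 0.012]
seat_blue 0.32 [198.4 290.9] [ 0.646 -0.037  0.012]
seat_black 0.93 [144.5 280.3] [ 0.573 -0.119  0.012]
cleaner_bottle 0.62 [287.6 194.6] [0.547 0.225 0.   ]
```

View pics/top0.png

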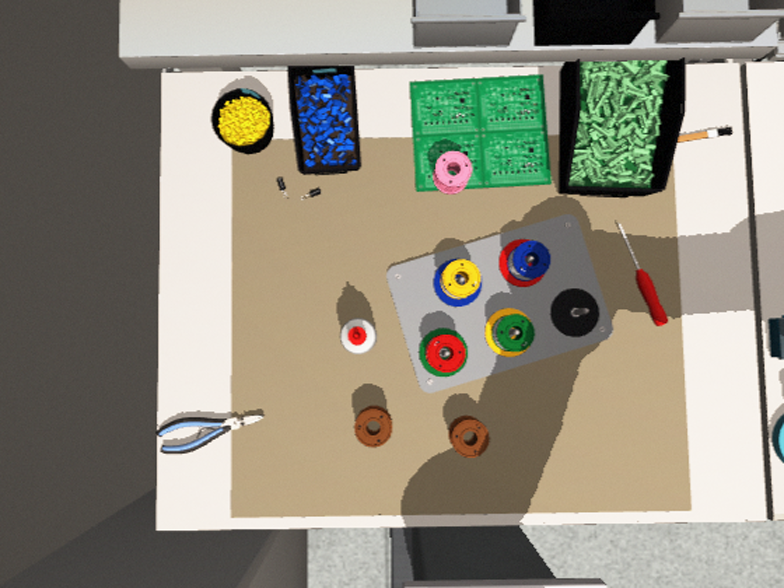

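View pics/side0.png

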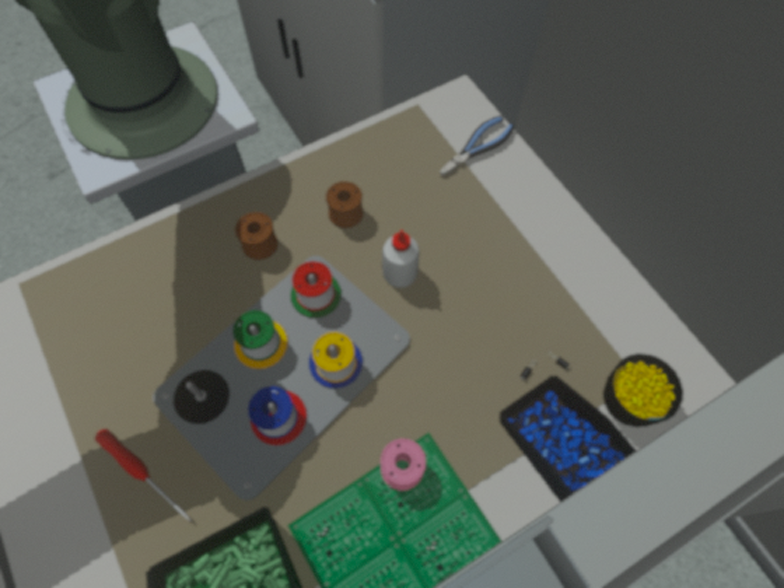

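Both pictures show the same arrangement (top0 pixels at 1.4x). The red spool (445,352) is on the green disc, green (514,333) on yellow, yellow (460,280) on blue, and blue (530,259) on red. The black disc (575,312) is free. Look-alikes are the brown drums (373,426) and (469,436) and the pink one (452,170), which stay put. The bottle is at (357,335). The discs form a triangular lattice, so I'll fit that, measure the flanges by colour, and check both in a crop.

```bash
cat > fit.py <<'E'
from h import *
from scipy.optimize import least_squares
np.set_printoptions(precision=4,suppress=True)
N=["red","yellow","green","blue","black"]
M={n:[] for n in N}
F={n:bot.grab_frame(n) for n in("top","side")}
L=np.array([[.5,3**.5/2],[0,0],[-1,0],[-.5,3**.5/2],[1,0]])*.11
P0=dict(red=(.65,-.04),yellow=(.546,-.015),green=(.515,.09),blue=(.627,.069),black=(.577,-.122))
obs=[]
for f in F.values():
    for i,n in enumerate(N):
        r=[atz(f,q["position"],.012)[:2] for q in bot.spot_point(f,"seat_"+n)]
        r=[q for q in r if np.hypot(*(q-P0[n]))<.02]
        if r: obs.append((i,r[0]))
def lat(p): c,s=np.cos(p[2]),np.sin(p[2]); return p[:2]+p[3]*L@np.array([[c,s],[-s,c]])
g=least_squares(lambda p:np.concatenate([lat(p)[i]-o for i,o in obs]),[.546,-.015,-1.3,1],loss="soft_l1",f_scale=.004)
if np.abs(g.fun).max()>.02: print("bad")
S=lat(g.x); print("scale",g.x[3]); print(dict(zip(N,S.round(4))))
print("res mm",[(N[i],((S[i]-o)*1000).round(1)) for i,o in obs])
R=dict(red=([0,1,1],),)
for k,f in F.items():
    im=f["pixels"].copy()
    hsv=cv2.cvtColor(im,cv2.COLOR_RGB2HSV)
    for i in range(5):
        for X,c in((np.array([*S[i],.012]),(255,0,255)),(np.array([*S[i],.072]),(0,255,255))):
            u=proj(f,X); cv2.drawMarker(im,tuple(int(round(v)) for v in u),c,cv2.MARKER_CROSS,5,1)
    cen=np.array([proj(f,np.array([*s,.03])) for s in S]).mean(0).astype(int)
    save({"pixels":im},k+"_fit.png",(cen[0]-90,cen[1]-75,cen[0]+90,cen[1]+75),4)
E
python3 fit.py
```

```text
scale 1.0126168785506995
{'red': array([ 0.6533, -0.0418]), 'yellow': array([ 0.5455, -0.0137]), 'green': array([0.5159, 0.0937]), 'blue': array([0.6237, 0.0656]), 'black': array([ 0.575 , -0.1211])}
res mm [('red', array([ 6.9, -6.5])), ('yellow', array([ 4.7, -3.4])), ('green', array([-2. , -2.2])), ('blue', array([-3.2,  0. ])), ('black', array([-1.8,  0.6])), ('yellow', array([-4.7,  4.6])), ('green', array([8.6, 8.7])), ('blue', array([-5.3, -0.1])), ('black', array([2.3, 0.8]))]
```

View pics/top_fit.png

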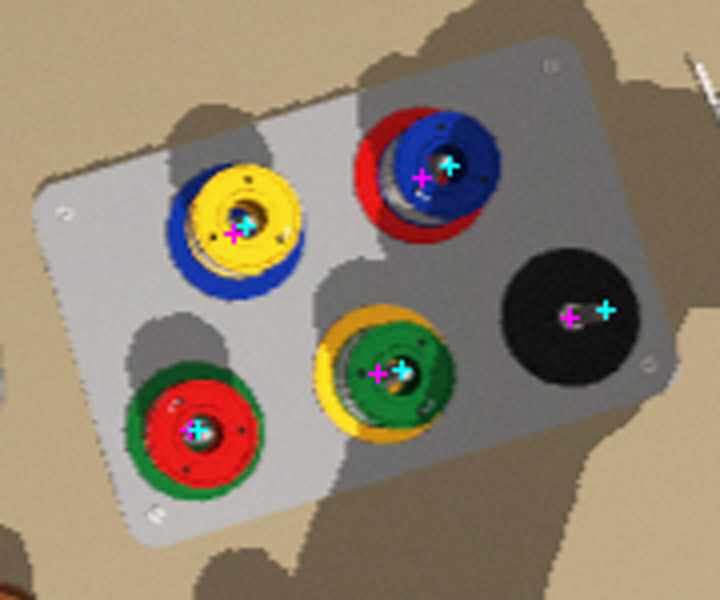

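View pics/side_fit.png

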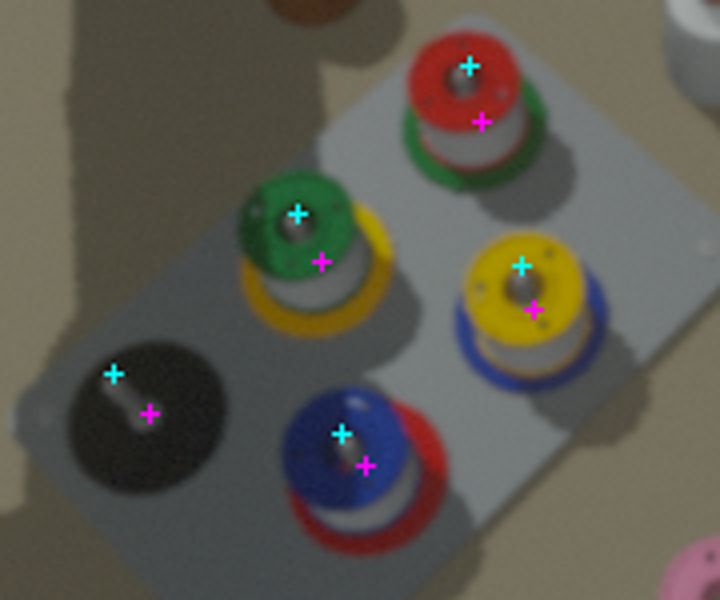

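The markers fit the discs to within about 3 mm, and the choice of spools is confirmed. I'll refine with enclosing circles in the top view.

```bash
cat > circ.py <<'E'
from h import *
np.set_printoptions(precision=4,suppress=True)
f=bot.grab_frame("top"); hsv=cv2.cvtColor(f["pixels"],cv2.COLOR_RGB2HSV).astype(int); H,S,V=hsv[...,0],hsv[...,1],hsv[...,2]
m={"red":((H<8)|(H>172))&(S>130),"yellow":(H>17)&(H<33)&(S>190),"green":(H>50)&(H<80)&(S>120),"blue":(H>105)&(H<130)&(S>140),"black":(V<45)}
seat=dict(red=(.655,-.041),yellow=(.545,-.016),green=(.516,.091),blue=(.624,.064),black=(.575,-.121))
sp=dict(red="green",green="yellow",yellow="blue",blue="red")
yy,xx=np.mgrid[:420,:560]
def circ(c,X,z,rad):
    u=proj(f,np.array([*X,z])); k=m[c]&(np.hypot(xx-u[0],yy-u[1])<rad*600)
    k=cv2.morphologyEx(k.astype(np.uint8),cv2.MORPH_OPEN,np.ones((2,2)))
    n,l,st,_=cv2.connectedComponentsWithStats(k); k=np.isin(l,[i for i in range(1,n) if st[i,4]>25])
    (a,b),r=cv2.minEnclosingCircle(np.argwhere(k)[:,::-1].astype(np.float32))
    w=atz(f,(a,b),z); o=f["pose"][2,3]; print(c,z,w[:2],"r mm",round(r*(o-z)/f["K"][0,0]*1000,1))
for c in seat: circ(c,seat[c],.012,.039)
for c in sp: circ(c,seat[sp[c]],.062,.029)
s=bot.observe();print(s["clock"],f["K"][0,0])
E
python3 circ.py
```

```text
red 0.012 [ 0.653  -0.0432] r mm 38.6
yellow 0.012 [ 0.5423 -0.018 ] r mm 38.6
green 0.012 [0.5123 0.0877] r mm 38.4
blue 0.012 [0.6231 0.062 ] r mm 38.1
black 0.012 [ 0.5725 -0.1231] r mm 38.5
red 0.062 [0.5123 0.0894] r mm 30.1
green 0.062 [ 0.541  -0.0168] r mm 29.0
yellow 0.062 [0.6257 0.0625] r mm 28.3
blue 0.062 [ 0.6526 -0.0456] r mm 28.3
1.75 443.42509186621476
```

Request:
carry_out:
  rows:
    - [[0.389, -0.218, 0, 23.03], [0.389, -0.218, 0, 23.03], [0.389, -0.218, 0, 23.03], [0.389, -0.218, 0, 23.03], [0.389, -0.218, 0, 23.03], [0.389, -0.218, 0, 23.03], [0.389, -0.218, 0, 23.03], [0.389, -0.218, 0, 23.03], [0.389, -0.218, 0, 23.03], [0.389, -0.218, 0, 23.03], [0.389, -0.218, 0, 23.03], [0.389, -0.218, 0, 23.03]]
  grip: 0.0854

```text
clock: 2.75
position: [0.5212, -0.2158, 0.1994]
tool_rot: [-3.139, -0.002, 0.008]
force: [1.5, 0.7, -0.7]
grip_width: 0.0851
finger_force: 0.0
```

Request:
carry_out:
  rows:
    - [[0.136, -0.177, 0.06, 0], [0.136, -0.177, 0.06, 0], [0.136, -0.177, 0.06, 0], [0.136, -0.177, 0.06, 0], [0.136, -0.177, 0.06, 0], [0.136, -0.177, 0.06, 0], [0.136, -0.177, 0.06, 0], [0.136, -0.177, 0.06, 0], [0.136, -0.177, 0.06, 0], [0.136, -0.177, 0.06, 0]]

```text
clock: 3.58
position: [0.6529, -0.047, 0.1398]
tool_rot: [3.141, -0.0, -0.002]
force: [-0.8, -0.4, 0.4]
grip_width: 0.0856
finger_force: 0.0
```

```bash
python3 -c "
from h import *
s=bot.observe();print(s['position'].round(4),s['tool_rot'].round(4),s['qd'].round(3))
f=bot.grab_frame('side');save(f,'s1.png',(60,100,340,380),2)"
```

```text
[ 0.6529 -0.047   0.1398] [ 3.141e+00 -3.000e-04 -1.800e-03] [ 0.004 -0.003 -0.001 -0.002  0.001 -0.001 -0.002]
```

View pics/s1.png

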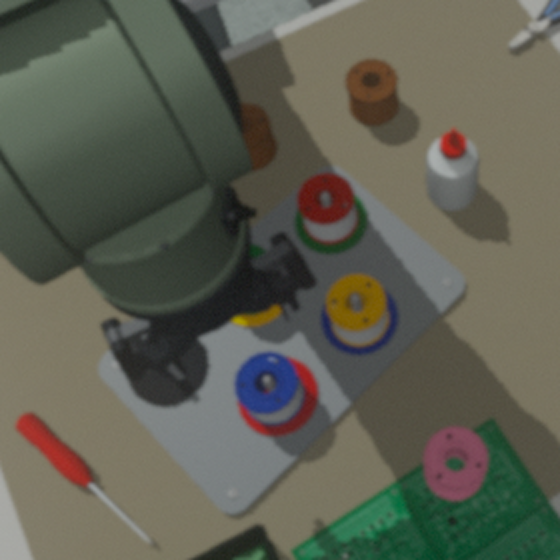

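The side view shows the open fingers at (190,395) and (305,285). Their midpoint, allowing for height parallax, lies over the blue spool at (268,375). I'll lower and grip.

Request:
carry_out:
  rows:
    - [[0, 0.001, 0.03, 0], [0, 0.001, 0.06, 0], [0, 0.001, 0.09, 0], [0, 0.001, 0.105, 0], [0, 0.001, 0.117, 0], [0, 0.001, 0.117, 0], [0, 0.001, 0.117, 0]]

```text
clock: 4.22
position: [0.6534, -0.047, 0.023]
tool_rot: [3.141, -0.0, -0.001]
force: [0.1, 0.3, 0.2]
grip_width: 0.0855
finger_force: 0.0
```

Request:
carry_out:
  rows:
    - [[0, 0, 0, 0], [0, 0, 0, 0], [0, 0, 0, 0], [0, 0, 0, 0], [0, 0, 0, 0], [0, 0, 0, 0], [0, 0, 0, 0], [0, 0, 0, 0], [0, 0, 0, 0], [0, 0, 0, 0]]
  grip: 0.03
  grip_force: 40

```text
clock: 5.05
position: [0.6541, -0.0465, 0.0243]
tool_rot: [-3.142, -0.002, -0.0]
force: [-3.9, -0.4, 13.8]
grip_width: 0.0542
finger_force: 39.2
```

Request:
carry_out:
  rows:
    - [[0, 0, -0.01, 0], [0, 0, -0.03, 0], [0, 0, -0.06, 0], [0, 0, -0.09, 0], [0, 0, -0.09, 0], [0, 0, -0.09, 0], [0, 0, -0.09, 0]]

```text
clock: 5.63
position: [0.653, -0.0465, 0.1126]
tool_rot: [3.142, -0.0, -0.0]
force: [0.0, -0.7, -2.5]
grip_width: 0.0541
finger_force: 42.6
```

```bash
python3 -c "
from h import *
s=bot.observe();print(s['position'].round(4),s['tool_rot'].round(4),s['force'],s['grip_width'])
f=bot.grab_frame('side');save(f,'s2.png',(60,100,340,380),2)"
```

```text
[ 0.653  -0.0465  0.1126] [ 3.1416e+00 -2.0000e-04 -1.0000e-04] [ 0.02315181 -0.69332282 -2.54222375] 0.05408089154852824
```

View pics/s2.png

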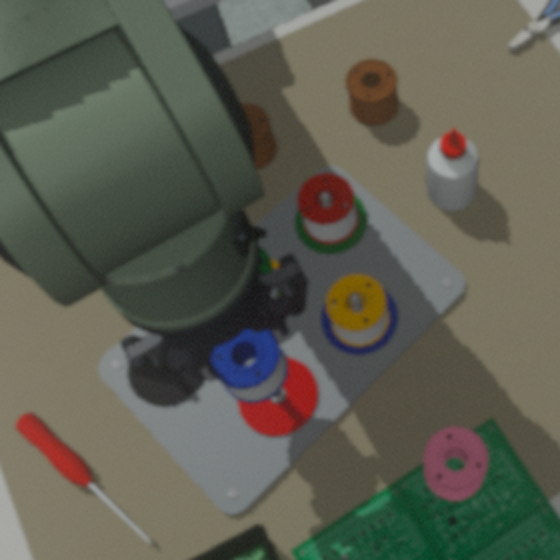

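The blue spool is held upright, with its bore at (247,353), and its pin is free below. Next is the black spindle.

Request:
carry_out:
  rows:
    - [[-0.03, 0.029, 0, 0], [-0.06, 0.058, 0, 0], [-0.08, 0.0765, 0, 0], [-0.08, 0.0765, 0, 0], [-0.08, 0.0765, 0, 0], [-0.08, 0.0765, 0.01, 0], [-0.08, 0.0765, 0.02, 0], [-0.08, 0.0765, 0.03, 0], [-0.08, 0.0765, 0.04, 0], [-0.08, 0.0765, 0.04, 0]]

```text
clock: 6.52
position: [0.572, -0.1222, 0.0695]
tool_rot: [-3.141, 0.004, 0.001]
force: [-0.7, -0.4, -1.4]
grip_width: 0.0539
finger_force: 42.7
```

```bash
python3 -c "
from h import *
f=bot.grab_frame('side');save(f,'s3.png',(60,150,240,330),3)"
```

```text
(no output)
```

View pics/s3.png

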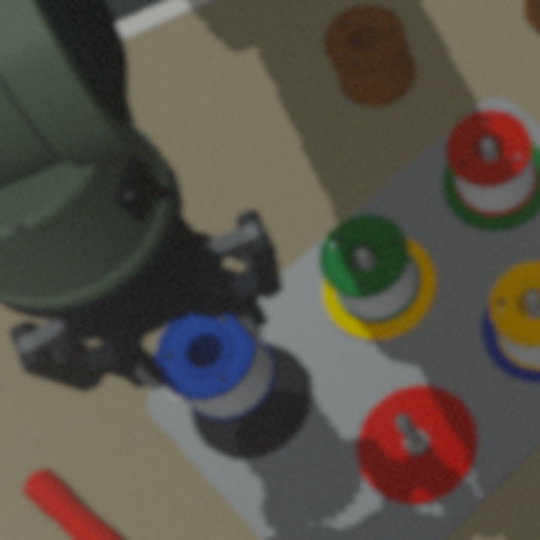

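The blue spool is over the black disc (bore at 205,350) with no contact force and the pin inside the bore. I'll lower and release.

Request:
carry_out:
  rows:
    - [[0, 0, 0.015, 0], [0, 0, 0.03, 0], [0, 0, 0.04, 0], [0, 0, 0.046, 0], [0, 0, 0.046, 0], [0, 0, 0.046, 0]]

```text
clock: 7.07
position: [0.5733, -0.123, 0.0266]
tool_rot: [3.142, 0.0, -0.0]
force: [0.2, 0.3, -1.9]
grip_width: 0.054
finger_force: 42.7
```

Request:
carry_out:
  rows:
    - [[0, 0, 0.002, 0], [0, 0, 0.002, 0], [0, 0, 0.002, 0]]

```text
clock: 7.32
position: [0.5734, -0.123, 0.0248]
tool_rot: [3.142, -0.001, -0.0]
force: [0.2, 1.0, -2.5]
grip_width: 0.0538
finger_force: 42.7
```

Request:
carry_out:
  rows:
    - [[0, 0, 0, 0], [0, 0, 0, 0], [0, 0, 0, 0], [0, 0, 0, 0], [0, 0, 0, 0], [0, 0, -0.02, 0], [0, 0, -0.05, 0], [0, 0, -0.08, 0], [0, 0, -0.09, 0], [0, 0, -0.09, 0], [0, 0, -0.09, 0]]
  grip: 0.0854

```text
clock: 8.23
position: [0.5734, -0.123, 0.1146]
tool_rot: [3.141, -0.001, -0.0]
force: [0.7, -0.1, -0.5]
grip_width: 0.0855
finger_force: 0.0
```

Request:
carry_out:
  rows:
    - [[-0.061, -0.212, 0, 0], [-0.061, -0.212, 0, 0], [-0.061, -0.212, 0, 0], [-0.061, -0.212, 0, 0], [-0.061, -0.212, 0, 0], [-0.061, -0.212, 0, 0], [-0.061, -0.212, 0, 0], [-0.061, -0.212, 0, 0], [-0.061, -0.212, 0, 0]]

```text
clock: 8.98
position: [0.5121, 0.0879, 0.1137]
tool_rot: [3.141, 0.001, -0.001]
force: [-0.7, -0.5, -0.0]
grip_width: 0.0853
finger_force: 0.0
```

Request:
carry_out:
  rows:
    - [[0, 0, 0.03, 0], [0, 0, 0.06, 0], [0, 0, 0.08, 0], [0, 0, 0.092, 0], [0, 0, 0.092, 0], [0, 0, 0.092, 0]]

```text
clock: 9.48
position: [0.5121, 0.0878, 0.022]
tool_rot: [3.141, 0.001, -0.002]
force: [-0.0, 0.8, 0.1]
grip_width: 0.0853
finger_force: 0.0
```

Request:
carry_out:
  rows:
    - [[0, 0, 0, 0], [0, 0, 0, 0], [0, 0, 0, 0], [0, 0, 0, 0], [0, 0, 0, 0], [0, 0, 0, 0], [0, 0, 0, 0], [0, 0, 0, 0], [0, 0, 0, 0]]
  grip: 0.03

```text
clock: 10.23
position: [0.513, 0.089, 0.0239]
tool_rot: [-3.141, -0.002, -0.0]
force: [-4.3, -2.1, 16.1]
grip_width: 0.0544
finger_force: 38.7
```

Request:
carry_out:
  rows:
    - [[0, 0, -0.01, 0], [0, 0, -0.03, 0], [0, 0, -0.06, 0], [0, 0, -0.09, 0], [0, 0, -0.09, 0], [0, 0, -0.09, 0], [0, 0, -0.09, 0]]

```text
clock: 10.82
position: [0.5121, 0.0889, 0.1126]
tool_rot: [-3.142, -0.0, -0.0]
force: [0.6, -0.6, -1.9]
grip_width: 0.0537
finger_force: 42.7
```

Request:
carry_out:
  rows:
    - [[0.141, 0.132, 0, 0], [0.141, 0.132, 0, 0], [0.141, 0.132, 0, 0], [0.141, 0.132, 0, 0], [0.141, 0.132, 0, 0], [0.141, 0.132, 0, 0], [0.141, 0.132, 0, 0], [0.141, 0.132, 0, 0]]

```text
clock: 11.48
position: [0.6522, -0.0424, 0.1111]
tool_rot: [-3.141, 0.002, 0.0]
force: [-1.0, 1.3, -2.2]
grip_width: 0.0539
finger_force: 42.7
```

Request:
carry_out:
  rows:
    - [[0, 0, 0.012, 0], [0, 0, 0.024, 0], [0, 0, 0.034, 0], [0, 0, 0.042, 0], [0, 0, 0.042, 0]]

```text
clock: 11.9
position: [0.6519, -0.0426, 0.0679]
tool_rot: [-3.142, 0.003, 0.0]
force: [-0.1, 0.7, -1.8]
grip_width: 0.0542
finger_force: 42.7
```

Request:
carry_out:
  rows:
    - [[0, 0, 0.015, 0], [0, 0, 0.03, 0], [0, 0, 0.04, 0], [0, 0, 0.046, 0], [0, 0, 0.046, 0], [0, 0, 0.046, 0], [0, 0, 0.046, 0]]

```text
clock: 12.48
position: [0.6534, -0.043, 0.0247]
tool_rot: [3.142, -0.0, -0.0]
force: [-0.4, -0.0, -1.3]
grip_width: 0.0542
finger_force: 51.4
```

Request:
carry_out:
  rows:
    - [[0, 0, 0, 0], [0, 0, 0, 0], [0, 0, 0, 0], [0, 0, 0, 0], [0, 0, 0, 0], [0, 0, -0.02, 0], [0, 0, -0.05, 0], [0, 0, -0.08, 0], [0, 0, -0.09, 0], [0, 0, -0.09, 0], [0, 0, -0.09, 0]]
  grip: 0.0854

```text
clock: 13.4
position: [0.6534, -0.043, 0.1146]
tool_rot: [-3.142, -0.001, -0.0]
force: [0.1, -0.3, -0.7]
grip_width: 0.0856
finger_force: 0.0
```

Request:
carry_out:
  rows:
    - [[-0.112, -0.026, 0, 0], [-0.112, -0.026, 0, 0], [-0.112, -0.026, 0, 0], [-0.112, -0.026, 0, 0], [-0.112, -0.026, 0, 0], [-0.112, -0.026, 0, 0], [-0.112, -0.026, 0, 0]]

```text
clock: 13.98
position: [0.5419, -0.0172, 0.1138]
tool_rot: [3.142, 0.0, -0.0]
force: [0.1, -0.6, -0.6]
grip_width: 0.0858
finger_force: 0.0
```

Request:
carry_out:
  rows:
    - [[0, 0, 0.03, 0], [0, 0, 0.06, 0], [0, 0, 0.08, 0], [0, 0, 0.092, 0], [0, 0, 0.092, 0], [0, 0, 0.092, 0]]

```text
clock: 14.48
position: [0.5414, -0.0171, 0.0223]
tool_rot: [3.142, 0.001, -0.0]
force: [0.1, -0.0, -0.1]
grip_width: 0.0851
finger_force: 0.0
```

Request:
carry_out:
  rows:
    - [[0, 0, 0, 0], [0, 0, 0, 0], [0, 0, 0, 0], [0, 0, 0, 0], [0, 0, 0, 0], [0, 0, 0, 0], [0, 0, 0, 0], [0, 0, 0, 0], [0, 0, 0, 0]]
  grip: 0.03

```text
clock: 15.23
position: [0.5421, -0.017, 0.024]
tool_rot: [-3.142, -0.002, -0.0]
force: [-2.9, -0.0, 14.9]
grip_width: 0.054
finger_force: 39.1
```

Request:
carry_out:
  rows:
    - [[0, 0, -0.01, 0], [0, 0, -0.03, 0], [0, 0, -0.06, 0], [0, 0, -0.09, 0], [0, 0, -0.09, 0], [0, 0, -0.09, 0], [0, 0, -0.09, 0]]

```text
clock: 15.82
position: [0.541, -0.017, 0.1126]
tool_rot: [-3.142, -0.0, -0.0]
force: [-0.0, -0.3, -1.6]
grip_width: 0.0538
finger_force: 42.7
```

Now to the green seat (.5125, .088).

Request:
carry_out:
  rows:
    - [[-0.0285, -0.105, 0, 0], [-0.0285, -0.105, 0, 0], [-0.0285, -0.105, 0, 0], [-0.0285, -0.105, 0, 0], [-0.0285, -0.105, 0, 0], [-0.0285, -0.105, 0, 0], [-0.0285, -0.105, 0, 0]]

```text
clock: 16.4
position: [0.5127, 0.0869, 0.1119]
tool_rot: [3.141, 0.001, -0.002]
force: [0.1, 0.4, -2.2]
grip_width: 0.0546
finger_force: 42.8
```

Request:
carry_out:
  rows:
    - [[0, 0, 0.012, 0], [0, 0, 0.024, 0], [0, 0, 0.034, 0], [0, 0, 0.042, 0], [0, 0, 0.042, 0]]

```text
clock: 16.82
position: [0.512, 0.0873, 0.0688]
tool_rot: [3.141, 0.002, -0.001]
force: [-0.2, -0.2, -1.3]
grip_width: 0.054
finger_force: 42.8
```

Then release green and go on to the yellow spool at (.6257, .0625).

Request:
carry_out:
  rows:
    - [[0, 0, 0.015, 0], [0, 0, 0.03, 0], [0, 0, 0.04, 0], [0, 0, 0.046, 0], [0, 0, 0.046, 0], [0, 0, 0.046, 0], [0, 0, 0.046, 0]]

```text
clock: 17.4
position: [0.513, 0.088, 0.0247]
tool_rot: [-3.142, -0.0, -0.0]
force: [0.7, 0.6, -3.2]
grip_width: 0.0535
finger_force: 54.6
```

Request:
carry_out:
  rows:
    - [[0, 0, 0, 0], [0, 0, 0, 0], [0, 0, 0, 0], [0, 0, 0, 0], [0, 0, 0, 0], [0, 0, -0.02, 0], [0, 0, -0.05, 0], [0, 0, -0.08, 0], [0, 0, -0.09, 0], [0, 0, -0.09, 0], [0, 0, -0.09, 0]]
  grip: 0.0854

```text
clock: 18.32
position: [0.5129, 0.088, 0.1145]
tool_rot: [-3.141, -0.001, -0.0]
force: [0.9, 0.4, -0.8]
grip_width: 0.0853
finger_force: 0.0
```

Request:
carry_out:
  rows:
    - [[0.113, 0.025, 0, 0], [0.113, 0.025, 0, 0], [0.113, 0.025, 0, 0], [0.113, 0.025, 0, 0], [0.113, 0.025, 0, 0], [0.113, 0.025, 0, 0], [0.113, 0.025, 0, 0]]

```text
clock: 18.9
position: [0.6245, 0.0634, 0.1136]
tool_rot: [3.142, 0.002, 0.0]
force: [-0.9, -0.1, -0.1]
grip_width: 0.0854
finger_force: 0.0
```

Request:
carry_out:
  rows:
    - [[0, 0, 0.03, 0], [0, 0, 0.06, 0], [0, 0, 0.08, 0], [0, 0, 0.092, 0], [0, 0, 0.092, 0], [0, 0, 0.092, 0]]

```text
clock: 19.4
position: [0.6255, 0.0633, 0.0228]
tool_rot: [-3.142, 0.0, 0.0]
force: [0.2, 0.7, 0.7]
grip_width: 0.085
finger_force: 0.0
```

Request:
carry_out:
  rows:
    - [[0, 0, 0, 0], [0, 0, 0, 0], [0, 0, 0, 0], [0, 0, 0, 0], [0, 0, 0, 0], [0, 0, 0, 0], [0, 0, 0, 0], [0, 0, 0, 0], [0, 0, 0, 0]]
  grip: 0.03

```text
clock: 20.15
position: [0.6266, 0.0633, 0.0245]
tool_rot: [-3.141, -0.002, -0.0]
force: [-5.8, 0.4, 18.0]
grip_width: 0.0542
finger_force: 38.4
```

Request:
carry_out:
  rows:
    - [[0, 0, -0.01, 0], [0, 0, -0.03, 0], [0, 0, -0.06, 0], [0, 0, -0.09, 0], [0, 0, -0.09, 0], [0, 0, -0.09, 0], [0, 0, -0.09, 0]]

```text
clock: 20.73
position: [0.6256, 0.0629, 0.1126]
tool_rot: [-3.142, -0.0, -0.0]
force: [0.7, 0.3, -2.5]
grip_width: 0.0539
finger_force: 42.4
```

Yellow goes to its seat (.5423, -.018).

Request:
carry_out:
  rows:
    - [[-0.083, 0.081, 0, 0], [-0.083, 0.081, 0, 0], [-0.083, 0.081, 0, 0], [-0.083, 0.081, 0, 0], [-0.083, 0.081, 0, 0], [-0.083, 0.081, 0, 0], [-0.083, 0.081, 0, 0]]

```text
clock: 21.32
position: [0.5431, -0.0171, 0.112]
tool_rot: [-3.141, 0.0, 0.001]
force: [0.4, 0.2, -1.4]
grip_width: 0.0535
finger_force: 42.5
```

Request:
carry_out:
  rows:
    - [[0, 0, 0.012, 0], [0, 0, 0.024, 0], [0, 0, 0.034, 0], [0, 0, 0.042, 0], [0, 0, 0.042, 0]]

```text
clock: 21.73
position: [0.542, -0.0175, 0.0687]
tool_rot: [-3.142, 0.002, 0.001]
force: [-0.3, 0.1, -2.1]
grip_width: 0.0536
finger_force: 42.5
```

Request:
carry_out:
  rows:
    - [[0, 0, 0.015, 0], [0, 0, 0.03, 0], [0, 0, 0.04, 0], [0, 0, 0.046, 0], [0, 0, 0.046, 0], [0, 0, 0.046, 0], [0, 0, 0.046, 0]]

```text
clock: 22.32
position: [0.5429, -0.0179, 0.0247]
tool_rot: [-3.142, -0.0, -0.0]
force: [0.6, 0.2, -0.9]
grip_width: 0.0534
finger_force: 58.7
```

Request:
carry_out:
  rows:
    - [[0, 0, 0, 0], [0, 0, 0, 0], [0, 0, 0, 0], [0, 0, 0, 0], [0, 0, 0, 0], [0, 0, -0.02, 0], [0, 0, -0.05, 0], [0, 0, -0.08, 0], [0, 0, -0.09, 0], [0, 0, -0.09, 0], [0, 0, -0.09, 0]]
  grip: 0.0854

```text
clock: 23.23
position: [0.5428, -0.018, 0.1145]
tool_rot: [-3.142, -0.001, -0.0]
force: [0.0, 0.9, -0.5]
grip_width: 0.0851
finger_force: 0.0
```

Request:
carry_out:
  rows:
    - [[0.03, 0.105, 0, 0], [0.03, 0.105, 0, 0], [0.03, 0.105, 0, 0], [0.03, 0.105, 0, 0], [0.03, 0.105, 0, 0], [0.03, 0.105, 0, 0], [0.03, 0.105, 0, 0]]

```text
clock: 23.82
position: [0.5722, -0.1217, 0.1136]
tool_rot: [-3.141, 0.001, 0.001]
force: [-0.7, -0.2, 0.3]
grip_width: 0.0855
finger_force: 0.0
```

Request:
carry_out:
  rows:
    - [[0, 0, 0.03, 0], [0, 0, 0.06, 0], [0, 0, 0.08, 0], [0, 0, 0.092, 0], [0, 0, 0.092, 0], [0, 0, 0.092, 0]]

```text
clock: 24.32
position: [0.5727, -0.1224, 0.0226]
tool_rot: [-3.141, 0.0, 0.001]
force: [-0.4, -0.7, -0.9]
grip_width: 0.0854
finger_force: 0.0
```

Request:
carry_out:
  rows:
    - [[0, 0, 0, 0], [0, 0, 0, 0], [0, 0, 0, 0], [0, 0, 0, 0], [0, 0, 0, 0], [0, 0, 0, 0], [0, 0, 0, 0], [0, 0, 0, 0], [0, 0, 0, 0]]
  grip: 0.03

```text
clock: 25.07
position: [0.5735, -0.1231, 0.0241]
tool_rot: [3.141, -0.002, -0.0]
force: [-3.3, 1.1, 15.3]
grip_width: 0.0546
finger_force: 39.0
```

Request:
carry_out:
  rows:
    - [[0, 0, -0.01, 0], [0, 0, -0.03, 0], [0, 0, -0.06, 0], [0, 0, -0.09, 0], [0, 0, -0.09, 0], [0, 0, -0.09, 0], [0, 0, -0.09, 0]]

```text
clock: 25.65
position: [0.5725, -0.123, 0.1126]
tool_rot: [3.142, -0.0, -0.0]
force: [-0.7, -0.7, -2.3]
grip_width: 0.0538
finger_force: 42.6
```

Blue goes to its seat (.623, .0625). The straight path passes over the yellow and red spools at a safe height.

Request:
carry_out:
  rows:
    - [[0.051, -0.1855, 0, 0], [0.051, -0.1855, 0, 0], [0.051, -0.1855, 0, 0], [0.051, -0.1855, 0, 0], [0.051, -0.1855, 0, 0], [0.051, -0.1855, 0, 0], [0.051, -0.1855, 0, 0], [0.051, -0.1855, 0, 0], [0.051, -0.1855, 0, 0]]

```text
clock: 26.4
position: [0.6233, 0.061, 0.1118]
tool_rot: [3.141, 0.001, -0.002]
force: [0.2, 0.0, -1.8]
grip_width: 0.0537
finger_force: 42.7
```

Request:
carry_out:
  rows:
    - [[0, 0, 0.012, 0], [0, 0, 0.024, 0], [0, 0, 0.034, 0], [0, 0, 0.042, 0], [0, 0, 0.042, 0]]

```text
clock: 26.82
position: [0.6225, 0.0621, 0.0679]
tool_rot: [3.141, 0.003, -0.0]
force: [-0.8, -0.5, -1.4]
grip_width: 0.0539
finger_force: 42.7
```

Request:
carry_out:
  rows:
    - [[0, 0, 0.015, 0], [0, 0, 0.03, 0], [0, 0, 0.04, 0], [0, 0, 0.046, 0], [0, 0, 0.046, 0], [0, 0, 0.046, 0], [0, 0, 0.046, 0]]

```text
clock: 27.4
position: [0.6239, 0.0625, 0.0246]
tool_rot: [-3.142, -0.0, -0.0]
force: [0.4, -0.5, -1.7]
grip_width: 0.0535
finger_force: 54.9
```

Request:
carry_out:
  rows:
    - [[0, 0, 0, 0], [0, 0, 0, 0], [0, 0, 0, 0], [0, 0, 0, 0], [0, 0, 0, 0], [0, 0, -0.02, 0], [0, 0, -0.05, 0], [0, 0, -0.08, 0], [0, 0, -0.11, 0], [0, 0, -0.14, 0], [0, 0, -0.14, 0]]
  grip: 0.0854

```text
clock: 28.32
position: [0.6263, 0.0628, 0.1703]
tool_rot: [-3.14, -0.008, -0.001]
force: [-0.3, 0.0, 0.5]
grip_width: 0.0853
finger_force: 0.0
```

Request:
carry_out:
  rows:
    - [[-0.1, 0.4, 0, 0], [-0.1, 0.4, 0, 0], [-0.1, 0.4, 0, 0], [-0.1, 0.4, 0, 0], [-0.1, 0.4, 0, 0], [-0.1, 0.4, 0, 0], [-0.1, 0.4, 0, 0], [-0.1, 0.4, 0, 0], [-0.1, 0.4, 0, 0], [-0.1, 0.4, 0, 0], [-0.1, 0.4, 0, 0], [-0.1, 0.4, 0, 0]]

```text
clock: 29.32
position: [0.5224, -0.3399, 0.164]
tool_rot: [3.141, 0.0, -0.004]
force: [-0.3, 0.2, 0.2]
grip_width: 0.0858
finger_force: 0.0
```

```bash
python3 -c "
from h import *
f=bot.grab_frame('side');save(f,'s4.png',(90,150,330,350),3)
f=bot.grab_frame('top');save(f,'t4.png',(230,120,470,300),3)"
```

```text
(no output)
```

View pics/s4.png

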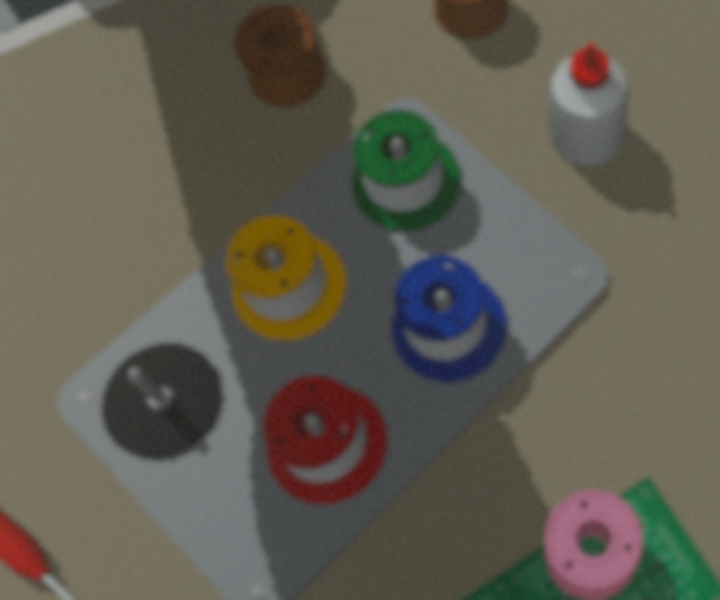

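View pics/t4.png

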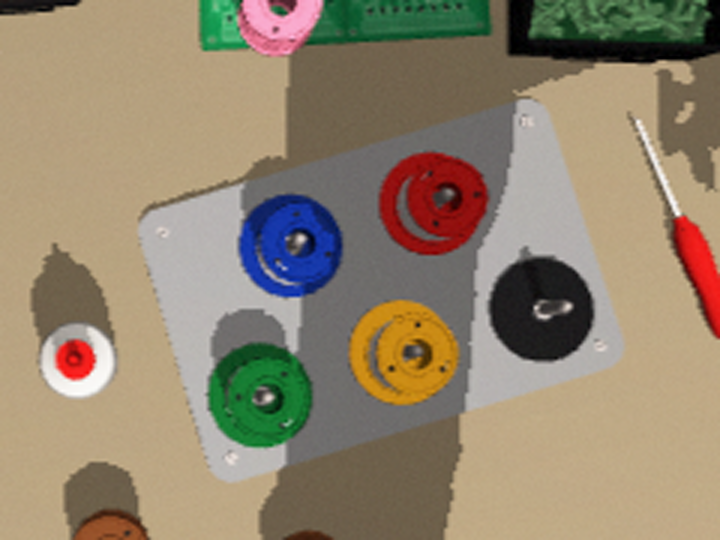

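Both views show all four spools flat on their own discs: in the top view blue (295,242), red (440,198), yellow (405,352) and green (262,395). The black spindle (540,308) is empty and the bottle (77,360) has not moved. I'm handing in.

```bash
python3 -c "
from workcell import bot
print(bot.job_done())"
```

```text
the job is handed in; nothing more can be done
None
```

Job handed in at about 29 s of the 120 s allowed: the final pictures show every spool seated on the spindle of its own colour, the black spindle empty and the bottle where it was; the hand-in call returned no verdict.

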